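# Move the battery pack from the charger to the dust extractor

### The arm

A 6-joint arm with a two-finger parallel gripper is mounted at the origin on the work surface. World frame = base frame: x ahead of the robot, y to its left, z up, the work surface at z = 0. Lengths are in mm, angles in degrees, forces in N, time in s.
With the tool pointing down it reaches from about 350 to 850 mm from the base axis. Payload 8.1 kg.
Tool frame: the origin (TCP) lies midway between the tips of the shut fingers; the grasp point (between the pads) lies 19 mm behind it (r.pinch_z is the distance from the TCP to the grasp point, in mm); z points along the fingers, y is the line along which they close (so a half turn about z gives the same grasp; the last joint's range is limited). The gripper opens to 85 mm and grips with 20 to 120 N. Pads are 22 mm wide; open, the fingers measure 114 mm over their backs; the gripper's body (76 mm by 85 mm) begins 54 mm behind the grasp point. The pads swing forward as they close: fully open they stand 13 mm farther back than shut.
Start: joints at [-77.601, 7.471, 85.268, -0, 87.261, -4.893], TCP at [178.364, -572.88, 231.292] pointing down, gripper open.
Joint ranges: [-169.43, 169.43], [-51.17, 129.36], [1.28, 143.12], [-76.62, 256.62], [0, 156.53], [-152.29, 152.29]. Speed limits (degrees/s): [136.94, 136.94, 159.86, 180, 180, 180].

### API

Orientations are given as [roll, pitch, yaw] about the fixed x, y, z axes, in that order (R = Rz(yaw) Ry(pitch) Rx(roll)).
In Python, from bench import sensors, optics, job, r gives the robot as it stands.
- The arm moves only by the tool play_rows, never from a script. Its argument "motion" is a list that holds one entry, the list of rows, each a list of 6 numbers: the shift along the tool's x, y, z in cm, then the turn, a rotation vector about the tool's x, y, z in degrees. In form: [[[x, y, z, ax, ay, az], ...]]. A call has 1 to 5 rows; each row is the pose to reach, as a shift and turn from the pose commanded when the call began, along the tool's axes at that moment; what a row does not reach only later rows make up. A row lasts 1/10 s, in which the tool goes at most 50 mm and 8.59 degrees, less where a joint would pass 70% of its speed; a pose out of reach is approached as far as the arm can. A call with a gripper value outside its range is refused whole. "jaw" is the opening, from 0 (shut) to 1 (fully open), set as the call begins (left out, the last holds). The fingers move at their own pace and stop on an object; "squeeze" is the grip in N (left out, the last holds). Time passes only in rows, so rows that repeat a pose let the fingers close. It gives the time, the measured TCP pose, the force, the opening and the grip force at its end, in the units of the state.
- sensors.sense(): the state, without advancing time (a new reading comes with each control period).
- optics.snapshot(name): name is "scene" or "top" or "wrist"; returns a dict with "pixels" (480x640x3 uint8, red, green, blue), "mtx" (3x3 intrinsics, pixels), "R" (3x3) and "t" (3): a world point X has camera coordinates R X + t; the wrist camera has in their place "T_tool_cam" (4x4, takes a point from camera to tool coordinates, whose origin is the TCP and whose axes are the flange's). Camera axes: x right, y down, z forward; pixel columns grow to the right and rows downward; lengths in mm; the calibration is good to about 2 mm. A picture is of the moment at which its call begins: read the wrist's pose just before it. There is no depth.
- job.hand_in(): hands the job in; it is judged then, once.
The state is a dict: "time": time; "joint_pos": joint angles; "qd": joint speeds; "joint_efforts": joint torques, N m; "tool_pos": TCP position; "tcp_rot": TCP orientation; "ft_force": force on the tool from outside, world axes, zero at the start; "wrist_torque": the same for the moment, N m; "finger_gap": finger opening in mm; "grip_force": force on a finger pad.
Only numpy, scipy, OpenCV 4.12 (cv2) and the standard library are available. Lean on these libraries where they do the work, as an engineer would, in place of code of your own. Each camera call takes 0.05 s, during which the arm holds its last target. There are 200 camera calls.

### The job

The battery pack in the bench charger is charged: press in its sprung side tab, lift it out gently, and fit it into the battery bay on top of the dust extractor, tab on the side of the bay's slot, pushed fully home without forcing and with its tab sprung back out so that it is latched. Let go of it and leave the other things on the bench where they are.

Things in the scene. Friction and masses are not known exactly. Their poses are not given: they have to be found in the camera images.
- pack_mid (a point): Centre of the battery pack, a plain grey upright block 60 (its x) by 44 (its y) by 90 mm tall (z up), about 0.45 kg. A ribbed snap tab, 26 mm wide, stands proud of its +y side, centred in x, from 1 mm below to 35 mm above this point's height. Pack width across the tab: 50.5 mm with the tab out, 45 mm with it pressed in.
- pack: The same pack; origin at the centre of its underside, z up, tab on +y. A catch that moves with the tab stands 4.5 mm out of the +y side, 10 to 17 mm above the underside. Gripped across y, one finger on the tab and the other on the plain side opposite, the pack is held with its tab pressed.
- tab (a joint): How far the tab is pressed in: 0 out (latched when the pack is home), 0.0055 m fully in. Its spring takes about 3 N to start and 12 N at the stop; the catch is surely free only beyond 0.0048 m.
- charger_well (a point): Centre of the inner floor of the charger's well, 26 mm above the bench; the pack stands on it, axes parallel. Well 36 mm deep, walls 7 mm, 1.2 mm clearance all round, lead-in at the rim 2 mm wide and 4 mm high. Its +y wall has a slot 30 mm wide, from the floor to 20 mm up, which takes the catch: with the tab out the pack can rise only 3 mm.
- charger: The black bench charger, 110 by 96 mm, fixed, its origin at the centre of its underside on the bench. It breaks if pack and charger bear on each other with more than 40 N in all. The well allows the pack only 1.2 mm sideways, so a grip off centre wrenches it: the grip must be centred on the pack with its tab in, 0.5 mm to +y of pack_mid.
- bay (a point): Middle position of the inner floor of the empty battery bay on top of the dust extractor, 68 mm above the bench, z up, catch slot on +y. The bay is a well like the charger's, but it is a black shuttle that slides along this point's y and stands anywhere up to 8 mm either side of this point: unmeasured, to be seen or felt. In x it is exact. Home, the pack stands on this floor.
- extractor: The grey dust extractor box under the bay, 180 by 150 by 60 mm high, fixed, its origin at the centre of its underside, outlet pipe to +x. Its bay stays where it is left and yields to about 2 N sideways. A pack off the well rests on its rim, 36 mm above the bay's floor. It breaks if pack and extractor or bay bear on each other with more than 40 N.
- gouge_a: Bystander: carving gouge with pale handle, about 230 mm long, 26 mm high, lying between charger and extractor; origin on the bench under the handle's front end.
- gouge_b: Bystander: narrow carving gouge, about 240 mm long, 26 mm high, lying beside the first; origin as there.
- gouge_c: Bystander: broad carving gouge with dark handle, about 230 mm long, 26 mm high, on the left; origin as there.
- mallet: Bystander: round carver's mallet, 88 mm wide, standing on its head, 210 mm tall; origin under its centre.
- glue: Bystander: bottle, 60 mm wide, 150 mm tall; origin under its centre.
- whetstone: Bystander: whetstone 150 by 50 by 25 mm; origin under its centre.
- tin: Bystander: open steel cup, 70 mm wide, 90 mm tall; origin under its centre.
Things that resemble listed ones, but are neither listed nor needed, are in the scene too. Leave any purple or red look-alike of the pack alone.

How it is judged:
By the outcome, as a careful person would: the job done as asked, in the order asked, and still so for the second after the job is handed in, with the robot touching nothing.
It also fails if it takes over 51 s, if anything falls off the work surface, if the arm or the gripper's body presses on something with over 40 N, if the wrist force passes 120 N, or if a joint passes its speed limit or range.

## Working session

There is one attempt and no reset: what is moved stays moved. The work goes in short steps, Python scripts to look and compute and a tool call to move; the robot and the scene stay as the last step left them, time stands still between calls to the robot, and variables do not carry over. Pictures are saved under pics/ and viewed, at most 10 in all, crops included, and the job is handed in when it is done.

Besides the shell and the picture viewer there is one more tool, called as a command line: name --argument value ..., lists and objects as JSON in quotes. play_rows: Moves the arm, as the interface text tells. Its arguments: {"type":"object","properties":{"motion":{"type":"array","items":{"type":"array","items":{"type":"array","items":{"type":"number"}}}},"jaw":{"type":"number"},"squeeze":{"type":"number"}},"required":["motion"]}

```bash
ls; mkdir -p pics
python3 - <<'E'
from bench import sensors, optics, job, r
import cv2,pickle
print(sensors.sense(), r.pinch_z)
for n in("scene","top"):
    s=optics.snapshot(n); pickle.dump(s,open(f"{n}.pkl","wb"))
    cv2.imwrite(f"pics/{n}.png",s["pixels"][:,:,::-1]); print(n,s["mtx"],s["R"],s["t"])
E
```

```text
pics
{'time': 0.0, 'joint_pos': array([-7.76021728e+01,  7.51569619e+00,  8.53307063e+01, -3.67326914e-04,
        8.72607917e+01, -4.89190053e+00]), 'qd': array([-0.00767091, -0.02971944,  0.13717995, -0.04027651, -0.06591664,
        0.02857029]), 'joint_efforts': array([ 2.33593317e-03, -5.69399929e+01, -5.00552666e+01, -6.69783572e-05,
        1.46810169e-02, -1.42044149e-05]), 'tool_pos': array([ 178.23300295, -572.33348735,  230.22461962]), 'tcp_rot': array([-1.79893165e+02, -8.77556298e-03,  1.72897374e+01]), 'ft_force': array([0.54348328, 0.40112944, 0.18106383]), 'wrist_torque': array([-0.10384219, -0.00042296,  0.06545354]), 'grip_force': 0.0, 'finger_gap': 85.34406694851626} 18.700000000000003
scene [[612.49491889   0.         312.20244767]
 [  0.         612.49491889 243.51146565]
 [  0.           0.           1.        ]] [[ 0.45846463  0.88868743 -0.00669603]
 [ 0.74155586 -0.38669182 -0.54823748]
 [-0.48980106  0.24638201 -0.8362959 ]] [-208.01241222 -354.85748526 1659.22864653]
top [[442.91851328   0.         317.7665491 ]
 [  0.         442.91851328 234.03195189]
 [  0.           0.           1.        ]] [[ 0.01818923 -0.99943271 -0.0283446 ]
 [-0.99683081 -0.01593147 -0.07793922]
 [ 0.07744343  0.02967242 -0.9965551 ]] [-4.22032113e-01  5.20129376e+02  1.18799232e+03]
```

View pics/scene.png

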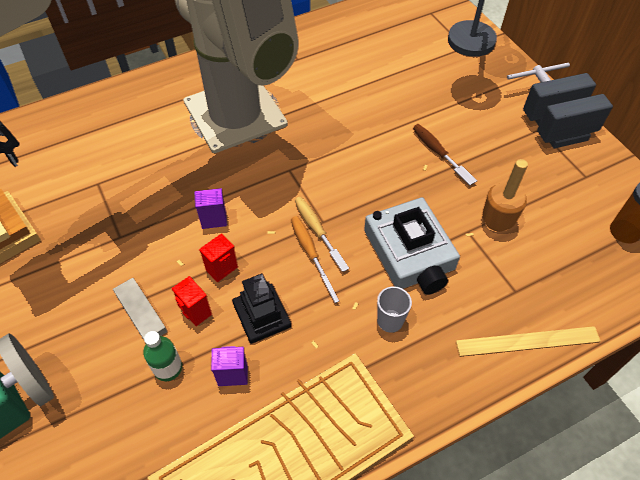

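View pics/top.png

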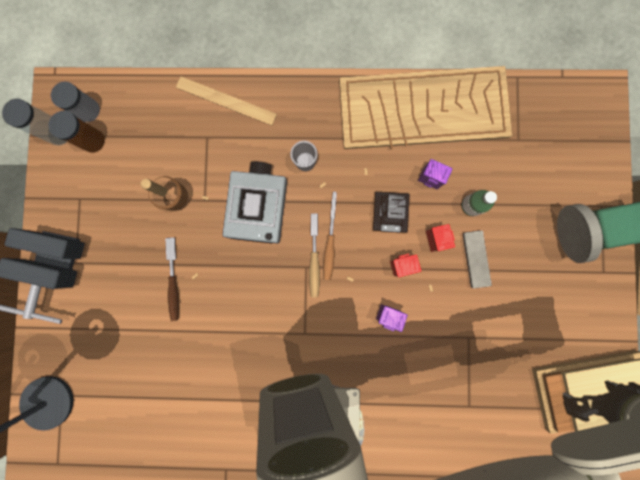

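The scene view shows the charger with the pack at (262,308) and the extractor at (412,240), its pipe at (432,280). In the top view they are at (392,211) and (255,207), with the gouges between them. I'll zoom in on both.

Run:
```python
import pickle,cv2,numpy as np
S=pickle.load(open("scene.pkl","rb"))["pixels"];T=pickle.load(open("top.pkl","rb"))["pixels"]
c=lambda I,x,y,w=100,h=75,k=4:cv2.resize(I[y-h//2:y-h//2+h,x-w//2:x-w//2+w],None,fx=k,fy=k,interpolation=cv2.INTER_CUBIC)
o=np.vstack([np.hstack([c(S,262,308),c(S,412,240)]),np.hstack([c(T,392,211),c(T,255,207)])])
o=np.clip(255*(o/255.)**0.6,0,255).astype(np.uint8)
cv2.imwrite("pics/z.png",o[:,:,::-1])
```

```text
(no output)
```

View pics/z.png

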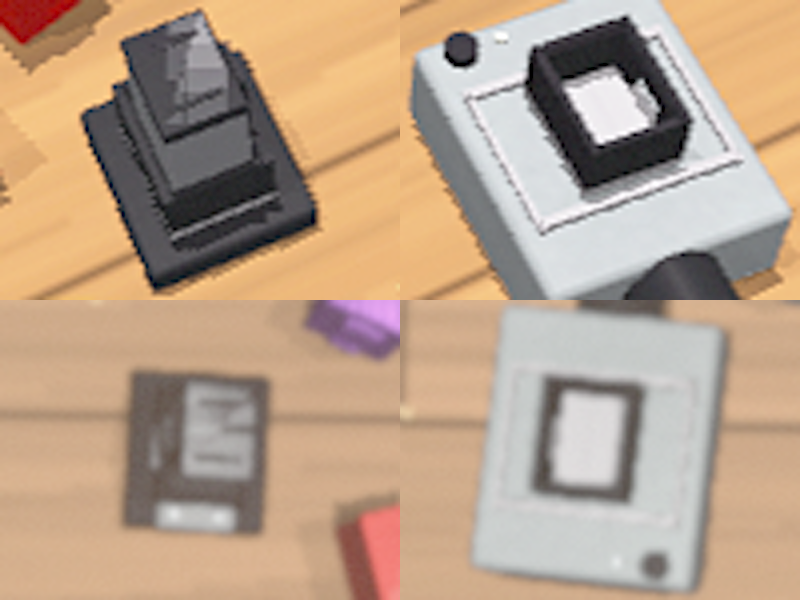

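The scene crop shows the ribbed pack in the charger and the bay with its slot notch at crop (645,95), on the +y inner wall. In the top crop the tab ribs are left of the pack at (160,440), which is world +y. Now I'll work out positions.

```bash
cat > h.py <<'E'
import numpy as np,cv2,pickle
from scipy.spatial.transform import Rotation as Ro
def ray(s,uv,z):
    d=s["R"].T@np.linalg.inv(s["mtx"])@np.array([*uv,1.]); C=-s["R"].T@s["t"]
    return C+d*(z-C[2])/d[2]
def wrist():
    from bench import sensors,optics
    st=sensors.sense(); s=optics.snapshot("wrist")
    T=np.eye(4);T[:3,:3]=Ro.from_euler("xyz",st["tcp_rot"],degrees=True).as_matrix();T[:3,3]=st["tool_pos"]
    M=np.linalg.inv(T@s["T_tool_cam"]); s["R"]=M[:3,:3];s["t"]=M[:3,3]; return st,s
def proj(s,X):
    c=s["R"]@np.asarray(X,float)+s["t"]; p=s["mtx"]@c; return p[:2]/p[2]
def togo(st,X,rpy):
    "shift in tool axes (cm) and rotvec (deg) from the measured pose to a TCP pose"
    A=Ro.from_euler("xyz",st["tcp_rot"],degrees=True);B=Ro.from_euler("xyz",rpy,degrees=True)
    return (A.inv().apply(np.array(X)-st["tool_pos"])/10).round(3),(A.inv()*B).as_rotvec(degrees=True).round(2)
E
python3 - <<'E'
from h import *
t=pickle.load(open("top.pkl","rb"));s=pickle.load(open("scene.pkl","rb"))
I=t["pixels"].astype(int);v=I.max(2)
def rect(m,box,z,name):
    x0,y0,x1,y1=box; k=np.zeros(v.shape,np.uint8);k[y0:y1,x0:x1]=m[y0:y1,x0:x1]
    c=max(cv2.findContours(k,0,2)[0],key=cv2.contourArea); p=cv2.boxPoints(cv2.minAreaRect(c))
    W=np.array([ray(t,q,z)for q in p]); e=[W[1]-W[0],W[2]-W[1]]
    print(name,W.mean(0).round(1),[(np.linalg.norm(a).round(1),np.degrees(np.arctan2(a[1],a[0])).round(1))for a in e])
rect(v<95,(365,180,420,240),20,"charger")
rect(v<95,(232,180,275,228),104,"bay rim")
g=(v>130)&(abs(I[...,0]-I[...,2])<40)
rect(g,(215,160,295,250),60,"extractor")
print("pack top",ray(t,(396.5,206.5),116), "scene pack top", ray(s,(262-50+185/4,308-37+75/4),116))
print("bay scene",ray(s,(362+ (612-400)/4,203+100/4),104))
from bench import optics
w=optics.snapshot("wrist");print(w["T_tool_cam"].round(3),w["mtx"])
E
```

```text
charger [ 585.4 -189.    20. ] [(np.float64(106.3), np.float64(-2.3)), (np.float64(93.2), np.float64(-92.1))]
bay rim [586.9 177.4 104. ] [(np.float64(77.2), np.float64(-5.3)), (np.float64(64.2), np.float64(-96.4))]
extractor [588.6 180.   60. ] [(np.float64(180.9), np.float64(-4.9)), (np.float64(149.8), np.float64(-96.2))]
pack top [ 585.10816346 -190.85277279  116.        ] scene pack top [ 589.64156916 -190.80916444  116.        ]
bay scene [601.13221633 174.1605509  104.        ]
[[ 0.00000e+00 -9.66000e-01 -2.59000e-01  6.52540e+01]
 [ 1.00000e+00  1.00000e-03 -1.00000e-03  1.43600e+00]
 [ 1.00000e-03 -2.59000e-01  9.66000e-01 -1.42631e+02]
 [ 0.00000e+00  0.00000e+00  0.00000e+00  1.00000e+00]] [[352.53176073   0.         321.78505048]
 [  0.         352.53176073 244.49735922]
 [  0.           0.           1.        ]]
```

Run:
```python
from h import *
from bench import sensors
print(togo(sensors.sense(),[585,-190,260],[180,0,-2.2]))
```

```text
(array([ 50.203, -24.432,  -2.912]), array([-8.000e-02,  1.000e-02,  1.949e+01]))
```

play_rows --motion '[[[4.0,-2.0,-0.6,0,0,0],[8.2,-4.0,-1.2,0,0,0],[12.4,-6.0,-1.8,0,0,0],[16.6,-8.1,-2.4,0,0,0],[20.8,-10.1,-2.9,0,0,0]]]' --jaw 1

```text
time: 0.65
tool_pos: [347.9, -413.1, 260.4]
tcp_rot: [-180.0, -0.0, 17.3]
ft_force: [0.2, -0.2, -0.3]
finger_gap: 85.3
grip_force: 0.0
```

play_rows --motion '[[[4.2,-2.0,0,0,0,0],[8.4,-4.1,0,0,0,0],[12.6,-6.1,0,0,0,0],[16.8,-8.2,0,0,0,0],[21.0,-10.2,0,0,0,0]]]'

```text
time: 1.15
tool_pos: [518.2, -253.1, 260.1]
tcp_rot: [-180.0, 0.0, 17.3]
ft_force: [0.5, -0.1, -0.8]
finger_gap: 85.0
grip_force: 0.0
```

play_rows --motion '[[[4.2,-2.0,0,0,0,4],[8.4,-4.1,0,0,0,12],[8.4,-4.1,0,0,0,19.5],[8.4,-4.1,0,0,0,19.5],[8.4,-4.1,0,0,0,19.5]]]'

```text
time: 1.65
tool_pos: [584.8, -190.9, 259.9]
tcp_rot: [-180.0, 0.0, -2.0]
ft_force: [0.4, 0.9, 0.1]
finger_gap: 85.3
grip_force: 0.0
```

Run:
```python
from h import *
st,s=wrist(); print(st["tool_pos"],st["tcp_rot"],st["time"],st["ft_force"])
pickle.dump((st,s),open("w1.pkl","wb")); I=s["pixels"].copy()
I=np.clip(255*(I/255.)**0.6,0,255).astype(np.uint8)
for z in(62,116): print(z,proj(s,[585,-190,z]))
cv2.imwrite("pics/w1.png",I[:,:,::-1])
```

```text
[ 584.77046534 -190.91763647  259.88436684] [-1.79999441e+02  4.82440879e-02 -1.98965917e+00] 1.65 [0.36782045 0.88133074 0.10596515]
62 [319.78866929 218.72592237]
116 [319.35474698 231.03407917]
```

View pics/w1.png

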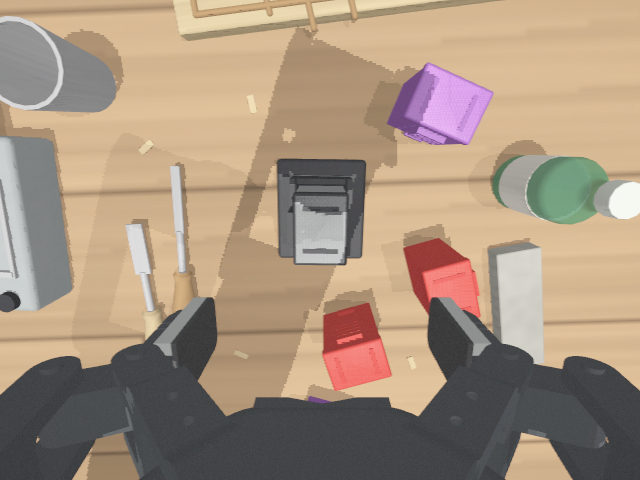

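The wrist view shows the charger at (321,210), with the pack top spanning about (294–347, 190–265). I need a zoom for the tab side and the edges.

Run:
```python
from h import *
st,s=pickle.load(open("w1.pkl","rb")); I=s["pixels"]
c=I[150:275,265:380]; c=np.clip(255*(c/255.)**0.5,0,255).astype(np.uint8)
cv2.imwrite("pics/w1z.png",cv2.resize(c,None,fx=4.8,fy=4.8,interpolation=cv2.INTER_NEAREST)[:,:,::-1])
v=I.max(2).astype(int)
for y in (205,220,235,250): print(y,v[y,270:375].tolist())
print(320,v[155:275,320].tolist())
```

```text
205 [180, 181, 180, 180, 181, 181, 181, 121, 45, 48, 59, 62, 61, 62, 62, 60, 61, 62, 62, 64, 63, 68, 41, 35, 55, 106, 131, 138, 140, 142, 155, 159, 155, 111, 69, 70, 78, 81, 76, 71, 69, 79, 84, 80, 72, 74, 81, 76, 76, 78, 87, 79, 73, 73, 81, 84, 78, 76, 81, 81, 79, 78, 78, 86, 84, 77, 80, 86, 86, 85, 83, 80, 76, 80, 86, 70, 47, 30, 43, 68, 49, 35, 34, 36, 34, 34, 34, 36, 34, 34, 34, 31, 30, 28, 140, 192, 201, 201, 201, 201, 201, 201, 201, 201, 201]
220 [207, 207, 207, 195, 189, 189, 189, 146, 71, 45, 58, 61, 61, 62, 62, 61, 61, 65, 68, 67, 67, 67, 57, 43, 50, 96, 137, 145, 148, 146, 148, 149, 145, 149, 143, 142, 146, 149, 144, 150, 147, 144, 145, 146, 145, 143, 142, 142, 145, 142, 144, 143, 143, 143, 141, 140, 142, 144, 147, 144, 144, 146, 145, 142, 151, 151, 149, 147, 145, 142, 151, 151, 153, 160, 165, 118, 65, 42, 33, 33, 34, 34, 36, 36, 37, 34, 35, 35, 35, 44, 60, 55, 46, 81, 181, 198, 198, 198, 198, 198, 198, 198, 198, 198, 199]
235 [194, 193, 194, 194, 194, 194, 182, 161, 97, 41, 53, 59, 62, 61, 61, 62, 62, 62, 65, 67, 66, 65, 61, 43, 47, 92, 144, 153, 154, 147, 150, 152, 147, 1
[... 645 characters left out ...]
74, 173, 171, 167, 112, 40, 27, 27, 30, 32, 50, 61, 64, 64, 65, 65, 65, 64, 65, 62, 54, 43, 131, 189, 200, 199, 200, 200, 200, 199, 199, 199, 200, 200, 199]
320 [139, 138, 138, 138, 43, 26, 32, 31, 37, 37, 35, 36, 34, 36, 37, 38, 37, 37, 36, 36, 43, 30, 21, 25, 36, 35, 34, 35, 34, 27, 30, 69, 68, 71, 69, 70, 71, 21, 25, 28, 33, 69, 77, 73, 79, 86, 77, 80, 80, 80, 87, 66, 34, 34, 33, 29, 40, 60, 139, 141, 142, 145, 143, 146, 140, 144, 145, 144, 144, 143, 140, 144, 143, 142, 144, 143, 145, 149, 151, 150, 147, 149, 150, 147, 162, 160, 166, 167, 169, 169, 170, 174, 170, 91, 59, 72, 72, 73, 101, 171, 174, 172, 171, 173, 176, 176, 176, 175, 87, 48, 118, 147, 146, 145, 145, 146, 145, 145, 147, 146]
```

View pics/w1z.png

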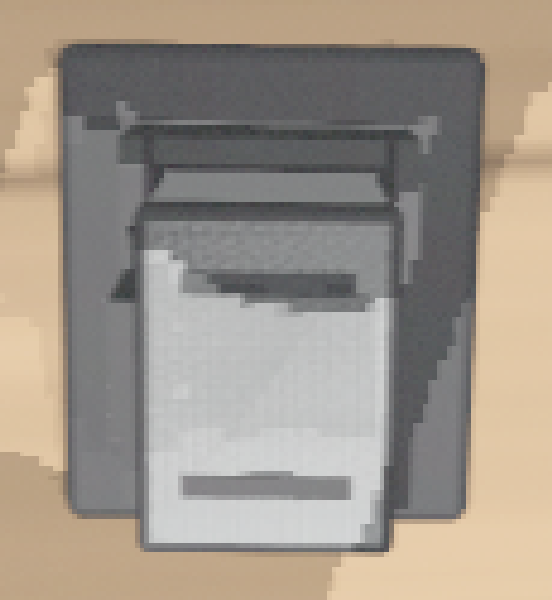

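The zoomed pack top runs (140,208)–(400,208) to (390,550)–(140,550) in crop pixels. The tab side isn't certain from straight above, so I'll look from the +y side.

play_rows --motion '[[[0,-5,0,0,0,0],[0,-10,0,0,0,0],[0,-12,0,0,0,0],[0,-12,0,0,0,0]]]'

```text
time: 2.1
tool_pos: [589.4, -69.0, 260.7]
tcp_rot: [-180.0, -0.0, -2.0]
ft_force: [-0.1, -1.2, 0.5]
finger_gap: 85.2
grip_force: 0.0
```

Run:
```python
from h import *
st,s=wrist(); pickle.dump((st,s),open("w2.pkl","wb")); I=s["pixels"]
u,v=proj(s,[585,-180,90]).astype(int); print(st["tool_pos"],u,v)
x0,y0=u-60,v-60
c=I[y0:y0+120,x0:x0+130]; c=np.clip(255*(c/255.)**0.5,0,255).astype(np.uint8)
a=cv2.resize(c,None,fx=4.8,fy=4.8,interpolation=cv2.INTER_NEAREST);print(x0,y0)
cv2.imwrite("pics/w2z.png",a[:,:,::-1])
```

```text
[589.44392057 -68.96167897 260.69172038] 443 225
383 165
```

View pics/w2z.png

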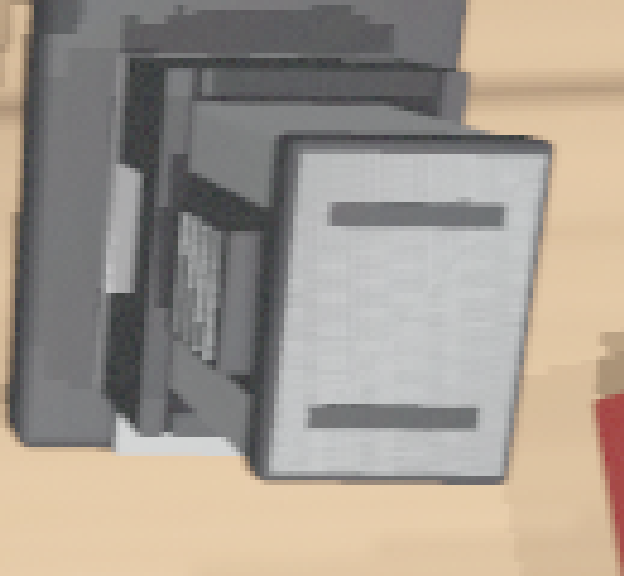

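The ribbed tab is clear at crop (200,290), on the +y side. The top corners are (283,135), (552,142), (508,483) and (255,480). Casting both corner sets onto z=116.

Run:
```python
from h import *
for f,o,P in(("w1",(265,150),[(138,206),(402,206),(391,551),(138,551)]),("w2",(383,165),[(281,134),(552,140),(508,483),(254,480)])):
    st,s=pickle.load(open(f+".pkl","rb")); g=np.array([[(s["pixels"][0,0])]])
    W=np.array([ray(s,(o[0]+p[0]/4.8-.5,o[1]+p[1]/4.8-.5),116) for p in P]); print(W.round(1).tolist(),W.mean(0))
    e=lambda a,b:(np.linalg.norm(W[b]-W[a]).round(1),np.degrees(np.arctan2(*(W[b]-W[a])[[1,0]])).round(1))
    print("x edges",e(3,0),e(2,1),"y",e(1,0),e(2,3))
from bench import sensors
print(togo(sensors.sense(),[585,-190,130],[180,0,-2.2]))
```

```text
[[617.7, -170.0, 116.0], [616.2, -214.5, 116.0], [555.1, -211.7, 116.0], [556.6, -166.6, 116.0]] [ 586.42932422 -190.72115197  116.        ]
x edges (np.float64(61.2), np.float64(-3.2)) (np.float64(61.2), np.float64(-2.7)) y (np.float64(44.5), np.float64(88.0)) (np.float64(45.0), np.float64(88.1))
[[618.5, -167.8, 116.0], [615.9, -213.6, 116.0], [555.0, -211.6, 116.0], [557.0, -166.3, 116.0]] [ 586.60048763 -189.78999618  116.        ]
x edges (np.float64(61.5), np.float64(-1.4)) (np.float64(61.0), np.float64(-1.9)) y (np.float64(45.9), np.float64(86.8)) (np.float64(45.4), np.float64(87.4))
(array([-0.03 , 11.942, 13.067]), array([ 0.02, -0.03,  0.16]))
```

play_rows --motion '[[[0.1,5,0,0,0,0.4],[0.1,10,0,0,0,0.4],[0.12,11.92,4,0,0,0.4],[0.12,11.92,9,0,0,0.4],[0.12,11.92,13,0,0,0.4]]]' --jaw 0.75

```text
time: 2.65
tool_pos: [584.8, -193.2, 128.0]
tcp_rot: [180.0, 0.0, -2.8]
ft_force: [0.3, 0.2, -0.1]
finger_gap: 64.3
grip_force: 0.0
```

play_rows --motion '[[[0,0,0,0,0,0],[0,0,0,0,0,0]]]'

```text
time: 2.85
tool_pos: [585.5, -191.2, 130.6]
tcp_rot: [-180.0, 0.1, -2.7]
ft_force: [-0.2, -0.1, -0.0]
finger_gap: 64.3
grip_force: 0.0
```

Run:
```python
from h import *
from bench import sensors
s=sensors.sense();print(s["tool_pos"],s["tcp_rot"],s["ft_force"],s["finger_gap"],togo(s,[586.5,-189.8,66],[180,0,-2.4]))
```

```text
[ 585.54725124 -191.2328258   130.55275443] [-1.79985966e+02  8.34938657e-02 -2.66041982e+00] [-0.21590829 -0.09780344 -0.00312352] 64.31990027434982 (array([ 0.098, -0.146,  6.455]), array([-0.01,  0.08, -0.26]))
```

play_rows --motion '[[[0.1,-0.13,3,0,0,-0.25],[0.1,-0.13,5,0,0,-0.25],[0.1,-0.13,6.4,0,0,-0.25],[0.1,-0.13,6.4,0,0,-0.25],[0.1,-0.13,6.4,0,0,-0.25]]]'

```text
time: 3.35
tool_pos: [588.6, -189.3, 68.5]
tcp_rot: [179.9, -0.1, -2.3]
ft_force: [0.3, -0.4, -0.2]
finger_gap: 64.2
grip_force: 0.0
```

play_rows --motion '[[[0,0,0,0,0,0],[0,0,0,0,0,0]]]' --jaw 0.62 --squeeze 20

```text
time: 3.55
tool_pos: [588.8, -188.4, 68.3]
tcp_rot: [-180.0, -0.2, -2.3]
ft_force: [0.6, 4.9, 2.6]
finger_gap: 52.9
grip_force: 2.1
```

Run:
```python
from h import *
st,s=wrist(); print(st); pickle.dump((st,s),open("w3.pkl","wb"))
I=s["pixels"];c=np.clip(255*(I/255.)**0.5,0,255).astype(np.uint8)
cv2.imwrite("pics/w3.png",c[:,:,::-1])
```

```text
{'time': 3.55, 'joint_pos': array([-2.25351148e+01,  1.75336598e+01,  9.12953458e+01,  7.14321936e-02,
        7.10145502e+01,  6.97862730e+01]), 'qd': array([ 0.06142176,  0.28004228,  0.48630946, -0.01351119, -0.40189722,
       -0.05095307]), 'joint_efforts': array([ -2.86121361, -59.93783355, -44.77164388,  -1.5670405 ,
        -0.29510208,  -0.0608092 ]), 'tool_pos': array([ 588.84266618, -188.43134669,   68.34271607]), 'tcp_rot': array([-1.79990605e+02, -1.70156601e-01, -2.34454849e+00]), 'ft_force': array([0.56764261, 4.8634658 , 2.60896288]), 'wrist_torque': array([ 0.73378187, -0.21015006, -0.09262622]), 'grip_force': 2.088691145181656, 'finger_gap': 52.857504186113395}
```

View pics/w3.png

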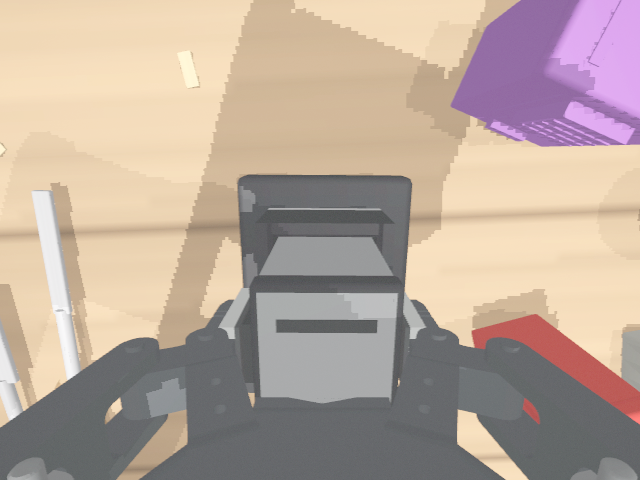

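The +y finger touches first, since the reaction on the tool is +y. I'll shift toward +y and recentre in x.

play_rows --motion '[[[-0.2,-0.15,0,0,0,0],[-0.2,-0.15,0,0,0,0],[-0.2,-0.15,0,0,0,0]]]'

```text
time: 3.9
tool_pos: [585.1, -187.3, 66.0]
tcp_rot: [180.0, 0.0, -2.4]
ft_force: [-0.0, 0.4, -0.0]
finger_gap: 52.9
grip_force: 0.0
```

play_rows --motion '[[[0,0,0,0,0,0],[0,0,0,0,0,0],[0,0,0,0,0,0]]]' --jaw 0.59

```text
time: 4.2
tool_pos: [585.3, -186.8, 66.1]
tcp_rot: [-180.0, 0.0, -2.4]
ft_force: [-2.1, 2.9, 2.9]
finger_gap: 50.2
grip_force: 1.8
```

play_rows --motion '[[[0.1,-0.06,0,0,0,0],[0.1,-0.06,0,0,0,0],[0.1,-0.06,0,0,0,0]]]'

```text
time: 4.5
tool_pos: [586.3, -186.7, 66.0]
tcp_rot: [180.0, 0.0, -2.4]
ft_force: [-1.9, 1.6, 0.2]
finger_gap: 50.7
grip_force: 2.4
```

play_rows --motion '[[[0,0,0,0,0,0],[0,0,0,0,0,0],[0,0,0,0,0,0]]]' --jaw 0.56

```text
time: 4.8
tool_pos: [586.6, -187.0, 66.4]
tcp_rot: [180.0, -0.0, -2.4]
ft_force: [-0.6, -1.8, -0.2]
finger_gap: 48.2
grip_force: 7.8
```

play_rows --motion '[[[0,0.03,0,0,0,0],[0,0.03,0,0,0,0],[0,0.03,0,0,0,0]]]' --jaw 0.54

```text
time: 5.1
tool_pos: [586.9, -187.2, 66.6]
tcp_rot: [180.0, -0.0, -2.4]
ft_force: [-0.2, -3.1, 1.3]
finger_gap: 46.0
grip_force: 11.1
```

play_rows --motion '[[[0,0,0,0,0,0],[0,0,0,0,0,0],[0,0,0,0,0,0]]]' --jaw 0.5 --squeeze 25

```text
time: 5.4
tool_pos: [586.9, -187.8, 67.1]
tcp_rot: [179.9, -0.1, -2.4]
ft_force: [-1.4, -5.8, 3.2]
finger_gap: 44.1
grip_force: 27.4
```

play_rows --motion '[[[0,0.06,0,0,0,0],[0,0.06,0,0,0,0],[0,0.06,0,0,0,0]]]' --jaw 0.45 --squeeze 40

```text
time: 5.7
tool_pos: [587.0, -187.9, 67.2]
tcp_rot: [180.0, -0.1, -2.4]
ft_force: [-2.1, -4.1, 6.5]
finger_gap: 43.8
grip_force: 41.7
```

play_rows --motion '[[[0,0,-0.1,0,0,0],[0,0,-0.25,0,0,0],[0,0,-0.4,0,0,0]]]'

```text
time: 6.0
tool_pos: [585.8, -187.8, 68.9]
tcp_rot: [180.0, 0.1, -2.4]
ft_force: [2.9, -6.8, -7.7]
finger_gap: 43.6
grip_force: 41.8
```

play_rows --motion '[[[0,0.04,-0.2,0,0,0],[0,0.06,-0.4,0,0,0],[0,0.06,-0.6,0,0,0],[0,0.06,-0.6,0,0,0]]]'

```text
time: 6.4
tool_pos: [586.0, -187.8, 75.9]
tcp_rot: [-180.0, 0.1, -2.4]
ft_force: [-1.9, -4.8, -6.4]
finger_gap: 43.4
grip_force: 41.8
```

Free and rising, so I'll lift it out fully.

play_rows --motion '[[[0,0.03,-0.5,0,0,0],[0,0.03,-1.1,0,0,0],[0,0.03,-1.8,0,0,0],[0,0.03,-2.5,0,0,0],[0,0.03,-3.2,0,0,0]]]'

```text
time: 6.9
tool_pos: [586.9, -188.0, 109.5]
tcp_rot: [-180.0, -0.1, -2.3]
ft_force: [0.9, -0.3, -4.9]
finger_gap: 43.7
grip_force: 41.8
```

play_rows --motion '[[[0,0,-1.5,0,0,0],[0,0,-4,0,0,0],[0,0,-8,0,0,0],[0,0,-12,0,0,0],[0,0,-12,0,0,0]]]'

```text
time: 7.4
tool_pos: [590.1, -189.7, 237.8]
tcp_rot: [179.7, -0.7, -2.3]
ft_force: [1.1, -0.9, -3.1]
finger_gap: 43.9
grip_force: 42.0
```

Run:
```python
from h import *
from bench import sensors
s=sensors.sense();print(s["time"],s["tool_pos"],s["tcp_rot"],s["ft_force"],s["finger_gap"],togo(s,[588.5,60,240],[180,0,-5.2]))
```

```text
7.4 [ 590.05030542 -189.65390172  237.81407156] [179.74801535  -0.72343313  -2.34747668] [ 1.13293115 -0.91909962 -3.12268482] 43.85710811890463 (array([ -1.175, -24.937,  -0.343]), array([ 0.23, -0.73,  2.85]))
```

play_rows --motion '[[[-0.2,-4.5,-0.3,0,0,0.5],[-0.5,-9,-0.3,0,0,1.2],[-0.7,-13.5,-0.3,0,0,1.8],[-1.0,-18,-0.3,0,0,2.4],[-1.1,-22.5,-0.3,0,0,2.8]]]'

```text
time: 7.9
tool_pos: [584.1, 38.7, 231.3]
tcp_rot: [-180.0, 0.0, -5.2]
ft_force: [0.6, 0.1, -4.8]
finger_gap: 43.7
grip_force: 42.4
```

play_rows --motion '[[[0,-3.5,0,0,0,0],[0,-4.4,0,0,0,0],[0,-4.4,0,0,0,0],[0,-4.4,0,0,0,0],[0,-4.4,0,0,0,0]]]'

```text
time: 8.4
tool_pos: [588.7, 79.3, 231.2]
tcp_rot: [180.0, 0.0, -5.2]
ft_force: [0.5, -0.2, -4.3]
finger_gap: 43.7
grip_force: 43.0
```

Run:
```python
from h import *
st,s=wrist(); print({k:st[k] for k in("time","tool_pos","tcp_rot","ft_force","finger_gap")}); pickle.dump((st,s),open("w4.pkl","wb"))
I=s["pixels"]; u,v=proj(s,[588,177,104]).astype(int);x0,y0=u-75,v-65;print(u,v,x0,y0)
c=np.clip(255*(I[y0:y0+140,x0:x0+190]/255.)**0.5,0,255).astype(np.uint8)
cv2.imwrite("pics/w4z.png",cv2.resize(c,None,fx=4,fy=4,interpolation=cv2.INTER_NEAREST)[:,:,::-1])
```

```text
{'time': 8.4, 'tool_pos': array([588.66502197,  79.32421113, 231.19603154]), 'tcp_rot': array([ 1.79974241e+02,  1.05792908e-02, -5.24409941e+00]), 'ft_force': array([ 0.50358683, -0.20279601, -4.2844114 ]), 'finger_gap': 43.66953300789773}
198 247 123 182
```

View pics/w4z.png

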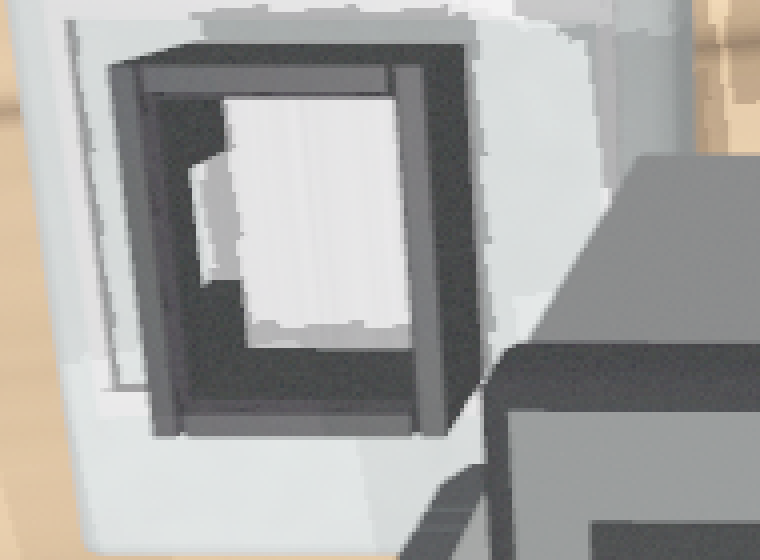

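The bay's slot is on the left (+y) at crop (215,225). The rim's outer corners are (110,65), (423,65), (448,436) and (153,436).

Run:
```python
from h import *
st,s=pickle.load(open("w4.pkl","rb"))
for z,P in ((104,[(109,64),(424,64),(448,437),(153,437)]),(68,[(225,97),(396,97),(412,350),(248,350)])):
    W=np.array([ray(s,(123+p[0]/4-.5,182+p[1]/4-.5),z) for p in P]); print(W.round(1).tolist(),W.mean(0))
    e=lambda a,b:(np.linalg.norm(W[b]-W[a]).round(1),np.degrees(np.arctan2(*(W[b]-W[a])[[1,0]])).round(1))
    print("x edges",e(3,0),e(2,1),"y",e(1,0),e(2,3))
# pack top in hand
p=[proj(s,(st["tool_pos"]+[a,b,50])) for a in(-30,30) for b in(-22,22)];print(np.round(p))
I=s["pixels"];v=I.max(2)
c=np.clip(255*(I[200:420,200:440]/255.)**0.5,0,255).astype(np.uint8)
cv2.imwrite("pics/w4p.png",cv2.resize(c,None,fx=2.5,fy=2.5,interpolation=cv2.INTER_NEAREST)[:,:,::-1])
for y in (300,): print(y,v[y,220:430].tolist())
print(v[200:340,321].tolist())
```

```text
[[630.9, 206.5, 104.0], [625.4, 146.5, 104.0], [549.1, 153.8, 104.0], [554.6, 214.2, 104.0]] [590.00550054 180.24086605 104.        ]
x edges (np.float64(76.6), np.float64(-5.7)) (np.float64(76.6), np.float64(-5.5)) y (np.float64(60.3), np.float64(84.8)) (np.float64(60.6), np.float64(84.8))
[[618.4, 200.8, 68.0], [615.0, 163.7, 68.0], [557.0, 169.6, 68.0], [560.4, 207.0, 68.0]] [587.71377045 185.27025427  68.        ]
x edges (np.float64(58.3), np.float64(-6.1)) (np.float64(58.3), np.float64(-5.9)) y (np.float64(37.3), np.float64(84.8)) (np.float64(37.6), np.float64(84.8))
[[394. 450.]
 [259. 460.]
 [386. 276.]
 [230. 289.]]
300 [192, 190, 190, 189, 190, 190, 190, 191, 190, 191, 190, 189, 190, 190, 190, 190, 151, 78, 36, 39, 38, 38, 37, 30, 28, 25, 26, 28, 30, 28, 41, 89, 99, 97, 98, 97, 98, 98, 99, 99, 98, 98, 98, 99, 98, 99, 98, 98, 98, 98, 98, 98, 98, 99, 98, 98, 98, 100, 99, 99, 98, 98, 99, 99, 100, 100, 98, 98, 98, 98, 99, 99, 98, 99, 98, 98, 98, 99, 99, 98, 98, 98, 98, 99, 99, 98, 99, 98, 98, 99, 98, 99, 99, 98, 98, 99, 98, 99, 99, 98, 99, 99, 98, 100, 98, 99, 98, 99, 98, 99, 9
[... 352 characters left out ...]
 36, 70, 114, 122, 118, 106, 109, 119, 126, 128, 128, 133, 139, 191, 207, 210, 215, 220, 222, 224, 222, 217, 212, 206]
[147, 148, 148, 148, 149, 151, 150, 150, 200, 212, 211, 210, 210, 210, 211, 212, 211, 212, 213, 213, 156, 78, 79, 79, 78, 79, 79, 79, 78, 79, 79, 78, 79, 78, 78, 77, 79, 78, 77, 77, 79, 78, 78, 78, 79, 78, 80, 78, 78, 78, 80, 79, 79, 79, 79, 78, 80, 79, 79, 79, 79, 78, 79, 78, 79, 78, 77, 65, 25, 24, 25, 23, 22, 24, 26, 26, 29, 30, 34, 30, 28, 29, 29, 27, 31, 82, 99, 99, 99, 99, 98, 99, 98, 99, 98, 98, 99, 99, 98, 98, 99, 99, 98, 99, 98, 98, 98, 99, 98, 99, 99, 98, 63, 27, 26, 27, 24, 30, 28, 30, 29, 28, 30, 29, 28, 28, 98, 98, 99, 98, 98, 98, 97, 98, 98, 98, 98, 98, 98, 98]
```

Run:
```python
from h import *
st,s=pickle.load(open("w4.pkl","rb")); A=Ro.from_euler("xyz",st["tcp_rot"],degrees=True)
L=lambda uv,dz:A.inv().apply(ray(s,uv,st["tool_pos"][2]+dz)-st["tool_pos"]).round(2)
print("bottom front",L((321,220.2),-40.5),"top front",L((321,267.3),49.5),"left/right",L((236.5,300),49.5),L((399.4,300),49.5))
print(togo(st,[590,180.2,175],[180,0,-5.5]))
```

```text
bottom front [29.86  0.79 40.49] top front [ 34.2    1.09 -49.51] left/right [ 24.34 -23.05 -49.51] [ 24.37  23.48 -49.49]
(array([ -0.788, -10.06 ,   5.615]), array([0.03, 0.01, 0.26]))
```

Run:
```python
from h import *
st,s=pickle.load(open("w3.pkl","rb")); A=Ro.from_euler("xyz",st["tcp_rot"],degrees=True); v=s["pixels"].max(2)
print(v[225:300,300].tolist())
for r_ in (270,275,277,280,285,290): print(r_,(A.inv().apply(ray(s,(300,r_),116)-st["tool_pos"])).round(1), ray(s,(300,r_),116).round(1))
st,s=pickle.load(open("w4.pkl","rb")); v=s["pixels"].max(2);print(v[225:300,300].tolist())
```

```text
[45, 45, 44, 45, 48, 47, 47, 46, 47, 43, 34, 50, 96, 96, 96, 95, 96, 97, 96, 96, 96, 96, 95, 97, 95, 97, 96, 94, 96, 96, 95, 96, 96, 94, 95, 96, 95, 96, 96, 95, 95, 95, 95, 95, 96, 96, 96, 95, 95, 95, 47, 30, 30, 28, 31, 33, 33, 33, 33, 34, 36, 35, 36, 36, 35, 38, 37, 38, 118, 119, 119, 118, 118, 119, 117]
270 [ 32.7  -4.9 -47.6] [ 621.5 -184.9  116. ]
275 [ 31.2  -4.9 -47.6] [ 620.  -184.8  116. ]
277 [ 30.5  -4.9 -47.6] [ 619.4 -184.8  116. ]
280 [ 29.6  -4.9 -47.6] [ 618.5 -184.7  116. ]
285 [ 28.1  -5.  -47.6] [ 617.  -184.6  116. ]
290 [ 26.6  -5.  -47.6] [ 615.4 -184.5  116. ]
[78, 78, 79, 79, 79, 78, 78, 79, 78, 79, 79, 79, 78, 79, 79, 78, 78, 79, 79, 79, 78, 80, 77, 78, 78, 79, 79, 78, 79, 78, 78, 79, 80, 78, 79, 78, 78, 78, 78, 77, 78, 78, 66, 25, 27, 24, 23, 23, 26, 24, 27, 24, 25, 29, 26, 29, 31, 26, 29, 29, 99, 98, 98, 98, 98, 99, 99, 99, 99, 98, 99, 99, 99, 99, 98]
```

play_rows --motion '[[[-0.4,-4,0,0,0,0.3],[-0.77,-8,0,0,0,0.3],[-0.77,-10.2,1.5,0,0,0.3],[-0.77,-10.27,4.5,0,0,0.3],[-0.77,-10.27,6.0,0,0,0.3]]]'

```text
time: 8.95
tool_pos: [589.2, 183.1, 168.6]
tcp_rot: [179.9, 0.2, -5.5]
ft_force: [0.5, -0.4, -5.4]
finger_gap: 44.1
grip_force: 43.3
```

play_rows --motion '[[[0,0,0,0,0,0],[0,0,0,0,0,0],[0,0,0,0,0,0],[0,0,0,0,0,0]]]'

```text
time: 9.35
tool_pos: [591.4, 183.3, 173.2]
tcp_rot: [-180.0, -0.2, -5.5]
ft_force: [0.2, -0.2, -4.9]
finger_gap: 43.5
grip_force: 43.3
```

Run:
```python
from h import *
st,s=wrist(); print({k:st[k] for k in("time","tool_pos","tcp_rot","ft_force","wrist_torque","finger_gap")}); pickle.dump((st,s),open("w5.pkl","wb"))
I=s["pixels"]
c=np.clip(255*(I[110:310,180:450]/255.)**0.5,0,255).astype(np.uint8)
cv2.imwrite("pics/w5.png",cv2.resize(c,None,fx=2.9,fy=2.9,interpolation=cv2.INTER_NEAREST)[:,:,::-1])
print(togo(st,[590.4,182.3,150],[180,0,-5.5]))
```

```text
{'time': 9.35, 'tool_pos': array([591.38415551, 183.34660067, 173.23812367]), 'tcp_rot': array([-1.79950000e+02, -1.58740090e-01, -5.50752475e+00]), 'ft_force': array([ 0.22923407, -0.2274356 , -4.93430324]), 'wrist_torque': array([-0.01623254,  0.04149813,  0.01673879]), 'finger_gap': 43.52888622117615}
(array([-0.094,  0.116,  2.323]), array([-0.05, -0.16, -0.01]))
```

View pics/w5.png

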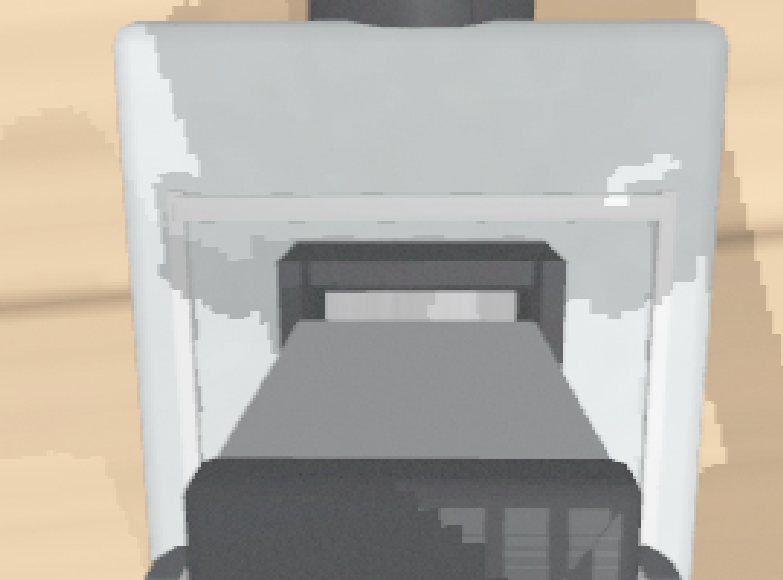

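Pack and bay look parallel. The rim's centre column is 421.5 and the pack's bottom front edge is at column 418, row 320. The rim's outer front edge is at row 262, so a small y trim is needed. Checking x.

Run:
```python
from h import *
st,s=pickle.load(open("w5.pkl","rb")); A=Ro.from_euler("xyz",st["tcp_rot"],degrees=True)
f=lambda c,r,z:A.inv().apply(ray(s,(180+c/2.9-.5,110+r/2.9-.5),z)-st["tool_pos"]).round(2)
print("rim front",f(421.5,262,104),"pack bottom front",f(418,320.5,st["tool_pos"][2]-40.7))
```

```text
rim front [36.66  3.01 69.34] pack bottom front [29.91  2.18 40.78]
```

play_rows --motion '[[[-0.11,0.1,0.8,0,-0.1,0],[-0.11,0.1,1.6,0,-0.1,0],[-0.11,0.1,2.4,0,-0.1,0],[-0.11,0.1,2.4,0,-0.1,0],[-0.11,0.1,2.4,0,-0.1,0]]]'

```text
time: 9.9
tool_pos: [588.6, 182.8, 146.5]
tcp_rot: [180.0, 0.2, -5.5]
ft_force: [0.5, -0.0, -3.6]
finger_gap: 43.5
grip_force: 43.3
```

play_rows --motion '[[[0,0,0.15,0,0,0],[0,0,0.3,0,0,0],[0,0,0.45,0,0,0],[0,0,0.6,0,0,0],[0,0,0.6,0,0,0]]]'

```text
time: 10.4
tool_pos: [588.9, 182.8, 141.0]
tcp_rot: [180.0, 0.1, -5.5]
ft_force: [-0.6, 0.2, -4.2]
finger_gap: 43.6
grip_force: 43.3
```

play_rows --motion '[[[0,0,0.2,0,0,0],[0,0,0.4,0,0,0],[0,0,0.6,0,0,0],[0,0,0.8,0,0,0],[0,0,0.8,0,0,0]]]'

```text
time: 10.9
tool_pos: [588.9, 182.8, 132.9]
tcp_rot: [180.0, 0.1, -5.5]
ft_force: [0.3, 0.4, -4.7]
finger_gap: 43.8
grip_force: 43.3
```

play_rows --motion '[[[0,0,0.3,0,0,0],[0,0,0.6,0,0,0],[0,0,0.9,0,0,0],[0,0,1.2,0,0,0],[0,0,1.2,0,0,0]]]'

```text
time: 11.4
tool_pos: [588.9, 182.8, 120.7]
tcp_rot: [180.0, 0.1, -5.5]
ft_force: [0.6, -0.0, -4.2]
finger_gap: 43.7
grip_force: 43.3
```

play_rows --motion '[[[0,0,0.2,0,0,0],[0,0,0.4,0,0,0],[0,0,0.6,0,0,0],[0,0,0.6,0,0,0]]]'

```text
time: 11.8
tool_pos: [588.9, 182.8, 114.9]
tcp_rot: [180.0, 0.1, -5.5]
ft_force: [0.6, -0.9, -5.3]
finger_gap: 43.3
grip_force: 43.3
```

play_rows --motion '[[[0,0,0.15,0,0,0],[0,0,0.3,0,0,0],[0,0,0.4,0,0,0],[0,0,0.4,0,0,0]]]'

```text
time: 12.2
tool_pos: [588.9, 182.8, 111.1]
tcp_rot: [180.0, 0.1, -5.5]
ft_force: [0.6, -0.8, -4.2]
finger_gap: 43.6
grip_force: 43.3
```

play_rows --motion '[[[0,0,0.05,0,0,0],[0,0,0.1,0,0,0],[0,0,0.1,0,0,0]]]'

```text
time: 12.5
tool_pos: [588.9, 182.8, 110.2]
tcp_rot: [180.0, 0.1, -5.5]
ft_force: [0.1, 0.7, -5.3]
finger_gap: 43.2
grip_force: 43.3
```

play_rows --motion '[[[0,0,0.05,0,0,0],[0,0,0.05,0,0,0],[0,0,0.05,0,0,0]]]'

```text
time: 12.8
tool_pos: [589.0, 182.8, 109.8]
tcp_rot: [180.0, 0.1, -5.5]
ft_force: [0.3, 0.3, -4.4]
finger_gap: 43.8
grip_force: 43.3
```

play_rows --motion '[[[0,0,0.05,0,0,0],[0,0,0.1,0,0,0],[0,0,0.1,0,0,0]]]'

```text
time: 13.1
tool_pos: [589.1, 182.8, 109.3]
tcp_rot: [-180.0, 0.1, -5.5]
ft_force: [-1.7, -1.1, 0.9]
finger_gap: 43.8
grip_force: 43.8
```

play_rows --motion '[[[0,0,0.05,0,0,0],[0,0,0.05,0,0,0],[0,0,0.05,0,0,0]]]'

```text
time: 13.4
tool_pos: [589.1, 182.9, 109.2]
tcp_rot: [-180.0, 0.1, -5.5]
ft_force: [-5.2, -1.4, 5.4]
finger_gap: 43.4
grip_force: 44.4
```

play_rows --motion '[[[0,0,0.06,0,0,0],[0,0,0.06,0,0,0]]]'

```text
time: 13.6
tool_pos: [589.2, 183.1, 109.2]
tcp_rot: [-180.0, 0.1, -5.5]
ft_force: [-8.1, -1.1, 10.1]
finger_gap: 43.8
grip_force: 44.7
```

play_rows --motion '[[[0,0,0,0,0,0],[0,0,0,0,0,0],[0,0,0,0,0,0]]]' --jaw 0.56 --squeeze 20

```text
time: 13.9
tool_pos: [589.4, 183.0, 108.3]
tcp_rot: [-180.0, 0.0, -5.5]
ft_force: [-2.6, 0.5, 5.2]
finger_gap: 47.8
grip_force: 7.1
```

play_rows --motion '[[[0,0,0,0,0,0],[0,0,0,0,0,0],[0,0,0,0,0,0]]]' --jaw 0.7

```text
time: 14.2
tool_pos: [589.0, 182.7, 107.4]
tcp_rot: [180.0, 0.1, -5.5]
ft_force: [-0.0, -0.8, 0.1]
finger_gap: 59.8
grip_force: 0.0
```

play_rows --motion '[[[0,0,-2,0,0,0],[0,0,-5,0,0,0],[0,0,-9,0,0,0],[0,-3,-13.5,0,0,0],[0,-7,-15,0,0,0]]]' --jaw 0.8

```text
time: 14.7
tool_pos: [598.1, 251.7, 263.4]
tcp_rot: [-179.9, -0.3, -5.7]
ft_force: [1.6, 0.2, 0.5]
finger_gap: 68.1
grip_force: 0.0
```

play_rows --motion '[[[0,-1,0,0,0,0],[0,-1,0,0,0,0],[0,-1,0,0,0,0],[0,-1,0,0,0,0]]]'

```text
time: 15.1
tool_pos: [596.2, 260.9, 255.8]
tcp_rot: [179.9, 0.3, -5.5]
ft_force: [-0.2, -0.2, 0.5]
finger_gap: 68.6
grip_force: 0.0
```

Run:
```python
from h import *
st,s=wrist(); print({k:st[k] for k in("time","tool_pos","tcp_rot","ft_force")}); pickle.dump((st,s),open("w6.pkl","wb"))
I=s["pixels"]; u,v=proj(s,[589,185,120]).astype(int);x0,y0=max(u-80,0),max(v-75,0);print(x0,y0)
for z in(158,104):
  h=(30,22) if z==158 else(38.2,30.2); a=np.radians(-5.5);R=np.array([[np.cos(a),-np.sin(a)],[np.sin(a),np.cos(a)]])
  print(z,[((proj(s,[*(np.array([589,182.3])+R@[i*h[0],j*h[1]]),z])-[x0,y0])*4).round().tolist() for i,j in((1,1),(1,-1),(-1,-1),(-1,1))])
c=np.clip(255*(I[y0:y0+150,x0:x0+190]/255.)**0.5,0,255).astype(np.uint8)
cv2.imwrite("pics/w6.png",cv2.resize(c,None,fx=4,fy=4,interpolation=cv2.INTER_NEAREST)[:,:,::-1])
```

```text
{'time': 15.1, 'tool_pos': array([596.24514095, 260.92446187, 255.75233311]), 'tcp_rot': array([179.8987269 ,   0.25347647,  -5.51790547]), 'ft_force': array([-0.19999606, -0.18746432,  0.49858754])}
334 157
158 [[277.0, 183.0], [534.0, 183.0], [498.0, 511.0], [256.0, 511.0]]
104 [[181.0, 104.0], [473.0, 104.0], [440.0, 454.0], [166.0, 454.0]]
```

View pics/w6.png

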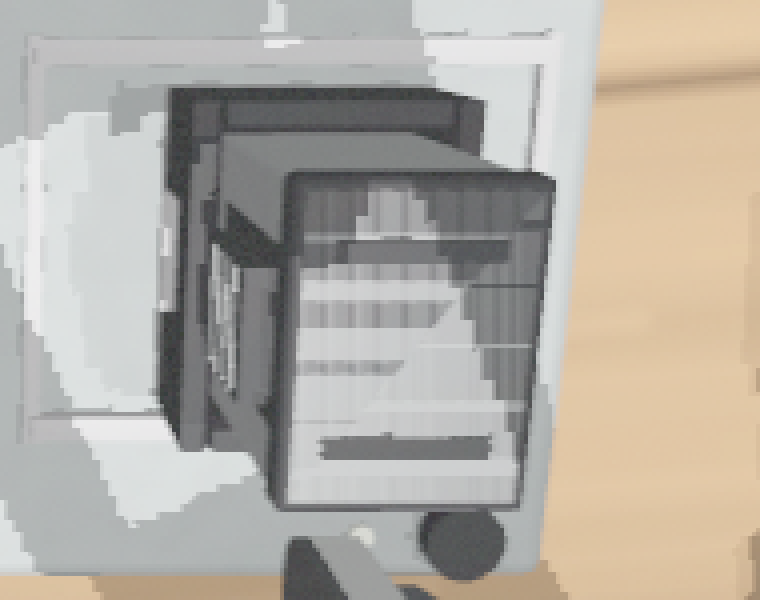

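The pack stands in the bay with its ribbed tab out at crop (225,320), and the top corners are near (283,172)–(520,510). I'll check that it's home by gently touching the top at its front and back with shut fingers.

Run:
```python
from h import *
from bench import sensors
st=sensors.sense();a=np.radians(-5.5);print(st["tool_pos"],togo(st,[589+20*np.cos(a),182.3+20*np.sin(a),175],[180,0,-5.5]))
I=pickle.load(open("w6.pkl","rb"))[1]["pixels"].max(2)
```

```text
[596.41133415 260.92598133 256.08703703] (array([2.053, 7.885, 8.112]), array([ 0.08,  0.23, -0.03]))
```

play_rows --motion '[[[1,4,0,0,0,0],[2.0,7.9,0,0,0,0],[2.0,7.9,3,0,0,0],[2.0,7.9,6.5,0,0,0],[2.0,7.9,8.3,0,0,0]]]' --jaw 0

```text
time: 15.65
tool_pos: [607.4, 179.8, 170.6]
tcp_rot: [179.9, 0.4, -5.6]
ft_force: [0.4, -0.2, -1.2]
finger_gap: 0.1
grip_force: 0.0
```

play_rows --motion '[[[0,0,0,0,0,0],[0,0,0,0,0,0],[0,0,0.4,0,0,0],[0,0,0.8,0,0,0],[0,0,0.8,0,0,0]]]'

```text
time: 16.15
tool_pos: [609.3, 182.0, 166.9]
tcp_rot: [-180.0, 0.1, -5.5]
ft_force: [0.3, 0.7, -0.9]
finger_gap: -0.1
grip_force: 0.0
```

play_rows --motion '[[[0,0,0.2,0,0,0],[0,0,0.4,0,0,0],[0,0,0.6,0,0,0],[0,0,0.6,0,0,0]]]'

```text
time: 16.55
tool_pos: [608.8, 181.9, 160.2]
tcp_rot: [180.0, 0.1, -5.5]
ft_force: [-0.9, 0.2, -0.4]
finger_gap: 0.0
grip_force: 0.0
```

play_rows --motion '[[[0,0,0.1,0,0,0],[0,0,0.2,0,0,0],[0,0,0.2,0,0,0]]]'

```text
time: 16.85
tool_pos: [609.0, 181.9, 158.5]
tcp_rot: [180.0, 0.1, -5.5]
ft_force: [-0.2, -0.9, 1.1]
finger_gap: 0.1
grip_force: 0.0
```

play_rows --motion '[[[0,0,0.05,0,0,0],[0,0,0.1,0,0,0],[0,0,0.1,0,0,0]]]'

```text
time: 17.15
tool_pos: [609.2, 181.9, 158.1]
tcp_rot: [-180.0, 0.1, -5.5]
ft_force: [-1.1, -0.3, 2.2]
finger_gap: 0.1
grip_force: 1.3
```

play_rows --motion '[[[0,0,0.07,0,0,0],[0,0,0.12,0,0,0],[0,0,0.12,0,0,0]]]'

```text
time: 17.45
tool_pos: [609.8, 182.0, 158.0]
tcp_rot: [-180.0, -0.0, -5.5]
ft_force: [-2.6, -1.1, 8.3]
finger_gap: -0.0
grip_force: 4.1
```

play_rows --motion '[[[0,0,-0.5,0,0,0],[-2,0,-0.5,0,0,0],[-4,0,-0.5,0,0,0],[-4,0,-0.2,0,0,0],[-4,0,-0.2,0,0,0]]]'

```text
time: 17.95
tool_pos: [569.0, 185.9, 158.4]
tcp_rot: [-180.0, 0.1, -5.4]
ft_force: [0.8, 0.3, 0.2]
finger_gap: -0.2
grip_force: 0.0
```

play_rows --motion '[[[0,0,0.1,0,0,0],[0,0,0.2,0,0,0],[0,0,0.2,0,0,0]]]'

```text
time: 18.25
tool_pos: [570.0, 185.8, 158.1]
tcp_rot: [-180.0, 0.1, -5.5]
ft_force: [-6.1, -1.0, 10.4]
finger_gap: 0.1
grip_force: 5.5
```

Run:
```python
from h import *
s=pickle.load(open("w6.pkl","rb"))[1];a=np.radians(-5.5)
n=np.array([-np.sin(a),np.cos(a)])
for c,r_,z in((242,320,148),(285,320,158),(538,320,158)): print(z,((ray(s,(334+c/4-.5,157+r_/4-.5),z)[:2]-[589,182.3])@n).round(1))
```

```text
148 24.8
158 19.4
158 -25.0
```

play_rows --motion '[[[0,0,-1,0,0,0],[0,0,-4,0,0,0],[0,0,-8,0,0,0],[0,0,-12,0,0,0],[0,0,-12,0,0,0]]]'

```text
time: 18.75
tool_pos: [573.0, 186.2, 284.8]
tcp_rot: [-179.8, -0.6, -5.5]
ft_force: [-0.6, 0.3, 0.7]
finger_gap: -0.3
grip_force: 0.0
```

play_rows --motion '[[[0,0,0,0,0,0],[0,0,0,0,0,0],[0,0,0,0,0,0]]]'

```text
time: 19.05
tool_pos: [568.8, 185.4, 274.6]
tcp_rot: [179.9, 0.3, -5.5]
ft_force: [-0.2, 0.3, 0.2]
finger_gap: -0.0
grip_force: 0.0
```

```bash
python3 -c "
from bench import job
print(job.hand_in())"
```

```text
the job is handed in; nothing more can be done
None
```

I moved the pack from the charger to the extractor bay and handed the job in at 19 s: touching its top front and back put it level at home height (158 mm), the last picture shows the tab sprung out on the slot side, I did not tug it to prove the latch, and the gripper is clear.

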